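# Roll the tile strip of the lantern stand flush

### The job

The eight small terracotta tiles of the wooden lantern stand sit proud on their tacky bed. Take the hand roller and roll it along the strip in long strokes with firm, steady pressure until every tile lies flush with the wooden rim, without cracking a tile or pressing with the gripper itself. Then set the roller back astride the red clothespin tray as it was, let go, and leave the mug, jar and lantern where they are.

Things in the scene. Friction and masses are not known exactly. Their poses are not given: they have to be found in the camera images.
- stand: Wooden lantern stand, 230 mm long (x) by 84 wide (y), fixed to the bench on four screw feet; origin on the bench under its middle, x along its tile strip, z up. Set by the feet, its rim top is 32 to 56 mm above the bench at the middle and lies out of level along x by up to 0.035 rad (either end up to 4 mm higher or lower). The pose shows neither: feel the height by touch all along.
- strip_mid (a point): Middle of the tile strip, at the mean rim height 44 mm, not the true one (axes as the stand's). In a rim 19.5 mm wide at the sides and 22.5 at the ends lie 8 terracotta tiles in a row along x, each 22 mm (x) by 43 mm (y), 8 thick, centres at x = -80.5 to +80.5 mm, 23 mm apart (tile1 to tile8), y = 0, at the start 2.2 to 3 mm proud of the rim.
- tile1 (a joint): How far tile 1 (x = -80.5 mm) is pressed down, m: 0 = 3 mm proud, 0.003 = flush. On its tacky bed a tile sinks only while pushed with more than its hold, 7 to 12 N, differing from tile to tile; then about 7 mm/s for each newton more; it stops dead when flush and stays where left. A steady 15 to 22 N on the roller is good. More than 30 N between roller and stand cracks a tile.
- tile2 (a joint): How far tile 2 (centre at x = -57.5 mm along the stand) is pressed down, m: 0 = 3 mm proud, 0.003 = flush with the rim.
- tile3 (a joint): How far tile 3 (centre at x = -34.5 mm along the stand) is pressed down, m: 0 = 3 mm proud, 0.003 = flush with the rim.
- tile4 (a joint): How far tile 4 (centre at x = -11.5 mm along the stand) is pressed down, m: 0 = 3 mm proud, 0.003 = flush with the rim.
- tile5 (a joint): How far tile 5 (centre at x = 11.5 mm along the stand) is pressed down, m: 0 = 3 mm proud, 0.003 = flush with the rim.
- tile6 (a joint): How far tile 6 (centre at x = 34.5 mm along the stand) is pressed down, m: 0 = 3 mm proud, 0.003 = flush with the rim.
- tile7 (a joint): How far tile 7 (centre at x = 57.5 mm along the stand) is pressed down, m: 0 = 3 mm proud, 0.003 = flush with the rim.
- tile8 (a joint): How far tile 8 (centre at x = 80.5 mm along the stand) is pressed down, m: 0 = 3 mm proud, 0.003 = flush with the rim.
- roller: Loose hand roller, about 0.35 kg, upright. Origin at the lowest point of its wheel, z up, y along the axle: it rolls along its x (alike after a half turn). Black rubber wheel, radius 22 mm, 34 wide, turns freely in a steel fork 45 mm wide in y, its top plate 48 to 52 mm up. Steel foot plates, 60 mm long in x, reach from 18.5 to 36 mm out on either side (y), undersides 12 mm up.
- roller_grip (a point): Middle of the roller's dark wooden grip block, 78.5 mm above the roller's origin, directly over the wheel: 30 mm along x by 26 along y, from 52 to 105 mm up. Grip it from above.
- roller_axle (a point): Middle of the roller's axle, 22 mm above the roller's origin.
- roller_wheel (a joint): Turn of the wheel in its fork, rad, 0 at the start; rolling 22 mm turns it 1 rad, either way.
- tray: Red plastic clothespin tray fixed on the bench, 130 mm long (x) by 56 wide (y) by 45 high, open on top, walls and floor 5 mm, a few clothespins on its floor (below 20 mm); origin on the bench under its middle, z up.
- tray_rest (a point): Where the roller's origin belongs when it stands astride the tray: 33 mm above the tray's origin. Foot plates rest on the two long wall tops, wheel hangs in the 46 mm gap between them (6 mm spare to either side), roller's x along the tray's x, either way round.
- mug: Blue ceramic mug, 80 mm across, 90 mm high, beyond the work; origin under its middle. Leave it alone.
- jar: Empty glass jar, 72 mm across, 112 mm high, to the left (+y); origin under its middle. Leave it alone.
- lantern: Small aluminium lantern, 80 mm square, 140 mm high, to the right (-y); origin under its middle. Leave it alone.
Things that resemble listed ones, but are neither listed nor needed, are in the scene too. Leave any yellow look-alike of the roller alone.

How it is judged:
By the outcome, as a careful person would: the job done as asked, in the order asked, and still so for the second after the job is handed in, with the robot touching nothing.
It also fails if it takes over 72 s, if anything falls off the work surface, if the arm or the gripper's body presses on something with over 40 N, if the wrist force passes 120 N, or if a joint passes its speed limit or range.

### The arm

A 6-joint arm with a two-finger parallel gripper is mounted at the origin on the work surface. World frame = base frame: x ahead of the robot, y to its left, z up, the work surface at z = 0. Lengths are in m, angles in rad, forces in N, time in s.
With the tool pointing down it reaches from about 0.375 to 0.825 m from the base axis. Payload 5.5 kg.
Tool frame: the origin (TCP) lies at the very end of the fingers, on their centre line; the grasp point (between the pads) lies 19 mm behind it; z points along the fingers, y is the line along which they close (so a half turn about z gives the same grasp; the last joint's range is limited). The gripper opens to 85 mm and grips with 20 to 120 N. Pads are 22 mm wide; open, the fingers measure 114 mm over their backs; the gripper's body (76 mm by 85 mm) begins 54 mm behind the grasp point. The pads swing forward as they close: fully open they stand 13 mm farther back than shut.
Start: joints at [-1.333, 0.314, -0.047, 1.21, 0, 1.571], TCP at [0.141, -0.583, 0.231] pointing down, gripper open.
Joint ranges: [-2.67, 2.67], [-0.69, 1.73], [-1.03, 1.25], [-2.08, 2.16], [-1.42, 1.45], [-3.14, 3.14]. Speed limits (rad/s): [2.39, 2.39, 3.01, 3.14, 3.14, 3.14].

### API

Orientations are given as a unit quaternion [w, x, y, z].
In Python, from rig import robot, cams gives the robot as it stands. The module is installed in compiled form; this text tells all that it offers.
- The arm moves only by the tool move_arm, never from a script. Its argument "motion" is a list that holds one entry, the list of rows, each a list of 4 numbers: the shift along the tool's x, y, z each as a share of 0.5 m, from -1 to 1, then the turn about the tool's z as a share of pi/2 rad, from -1 to 1. In form: [[[x, y, z, turn], ...]]. A call has 1 to 12 rows; each row is the pose to reach, as a shift and turn from the pose commanded when the call began, along the tool's axes at that moment; what a row does not reach only later rows make up. A row lasts 1/8 s, in which the tool goes at most 62.5 mm and 10.7 degrees, less where a joint would pass 70% of its speed; a pose out of reach is approached as far as the arm can. A call with a number of a shift or a turn outside -1 to 1 is refused whole. A call with a gripper value outside its range is refused whole. "gripper" is the closure, from -1 (fully open) to 1 (shut), set as the call begins (left out, the last holds). The fingers move at their own pace and stop on an object; "grip_force" is the grip in N (left out, the last holds). Time passes only in rows, so rows that repeat a pose let the fingers close. It gives the time, the measured TCP pose, the force, the opening and the grip force at its end, in the units of the state.
- robot.state(): the state, without advancing time (a new reading comes with each control period).
- cams.camera(name): name is "scene" or "top" or "wrist"; returns a dict with "image" (384x512x3 uint8, red, green, blue), "depth" (384x512 float32, m along the optical axis (not along the pixel's ray), 0 where there is no reading), "fx", "fy", "cx", "cy" (pixels), "k1" (the pictures are not rectified: a ray, as slopes to the right and down, at radius r is drawn at 1 + k1 r^2 times it, then the intrinsics apply), "T" (4x4, takes a point from camera to world coordinates); the wrist camera has in their place "hand_eye" (4x4, takes a point from camera to tool coordinates, whose origin is the TCP and whose axes are the flange's). Camera axes: x right, y down, z forward; pixel columns grow to the right and rows downward; lengths in m; the calibration is good to about 2 mm. A picture is of the moment at which its call begins: read the wrist's pose just before it.
- robot.close_job(): hands the job in; it is judged then, once.
The state is a dict: "time_s": time; "joint_pos": joint angles; "qd": joint speeds; "effort": joint torques, N m; "tcp_pos": TCP position; "ee_rot": TCP orientation; "wrist_force": force on the tool from outside, world axes, zero at the start; "torque": the same for the moment, N m; "opening": finger opening in m; "gripper_force": force on a finger pad.
Only numpy, scipy, OpenCV 4.12 (cv2) and the standard library are available. Lean on these libraries where they do the work, as an engineer would, in place of code of your own. Each camera call takes 0.05 s, during which the arm holds its last target. There are 200 camera calls.

## Working session

There is one attempt and no reset: what is moved stays moved. The work goes in short steps, Python scripts to look and compute and a tool call to move; the robot and the scene stay as the last step left them, time stands still between calls to the robot, and variables do not carry over. Pictures are saved under pics/ and viewed, at most 10 in all, crops included, and the job is handed in when it is done.

Besides the shell and the picture viewer there is one more tool, called after ">>>" as name(argument=value, ...) on one line, values as JSON. move_arm: Moves the arm, as the interface text tells. Its arguments: {"type":"object","properties":{"motion":{"type":"array","items":{"type":"array","items":{"type":"array","items":{"type":"number"}}}},"gripper":{"type":"number"},"grip_force":{"type":"number"}},"required":["motion"]}

```bash
mkdir -p pics; cat > h.py <<'E'
import numpy as np, cv2, pickle
from rig import robot, cams
from scipy.spatial.transform import Rotation as R
def grab(name):
    s=robot.state(); c=cams.camera(name); c=dict(c)
    if name=='wrist':
        q=s['ee_rot']; T=np.eye(4); T[:3,:3]=R.from_quat([q[1],q[2],q[3],q[0]]).as_matrix(); T[:3,3]=s['tcp_pos']; c['T']=T@c['hand_eye']
    return c
def pts(c):
    h,w=c['depth'].shape; v,u=np.mgrid[0:h,0:w]
    K=np.array([[c['fx'],0,c['cx']],[0,c['fy'],c['cy']],[0,0,1.]])
    n=cv2.undistortPoints(np.stack([u,v],-1).reshape(-1,1,2).astype(float),K,np.array([c['k1'],0,0,0.])).reshape(h,w,2)
    d=c['depth'][...,None]; P=np.concatenate([n*d,d],-1)
    return P@c['T'][:3,:3].T+c['T'][:3,3]
E
python3 - <<'E'
from h import *
for n in ['scene','top']:
    c=grab(n); pickle.dump(c,open(n+'.pkl','wb')); cv2.imwrite(f'pics/{n}0.png',cv2.resize(c['image'][...,::-1],(800,600)))
    print(n,c['T'].round(3).tolist(),c['fx'],c['k1'])
s=robot.state(); print(s)
E
```

```text
scene [[0.503, 0.686, -0.527, 1.308], [0.864, -0.404, 0.299, -0.401], [-0.008, -0.606, -0.796, 1.173], [0.0, 0.0, 0.0, 1.0]] 459.3278371597998 0.01928317616105718
top [[-0.042, -0.979, 0.202, 0.352], [-0.999, 0.039, -0.015, 0.005], [0.007, -0.202, -0.979, 1.332], [0.0, 0.0, 0.0, 1.0]] 445.49064566182165 -0.11069961558336552
{'time_s': 0.1, 'joint_pos': array([-1.33301743e+00,  3.14133946e-01, -4.79864941e-02,  1.21020108e+00,
        1.54112908e-05,  1.57080637e+00]), 'qd': array([-1.15708681e-03, -2.00872817e-03,  1.93657245e-03,  1.32217785e-03,
        6.53425393e-05,  3.49462940e-04]), 'effort': array([ 1.66372822e-03, -5.40769136e+01,  3.40540266e+01,  1.11973268e-02,
        2.84420184e-05, -1.18243224e-05]), 'tcp_pos': array([ 0.14120821, -0.58260731,  0.23053034]), 'ee_rot': array([-7.58126706e-04,  9.92941277e-01,  1.18604545e-01, -8.28037816e-05]), 'wrist_force': array([ 0.17458376,  0.97819654, -0.05224145]), 'torque': array([-0.03557061, -0.0239869 , -0.00117545]), 'gripper_force': 0.0, 'opening': 0.08530669730623575}
```

View pics/scene0.png

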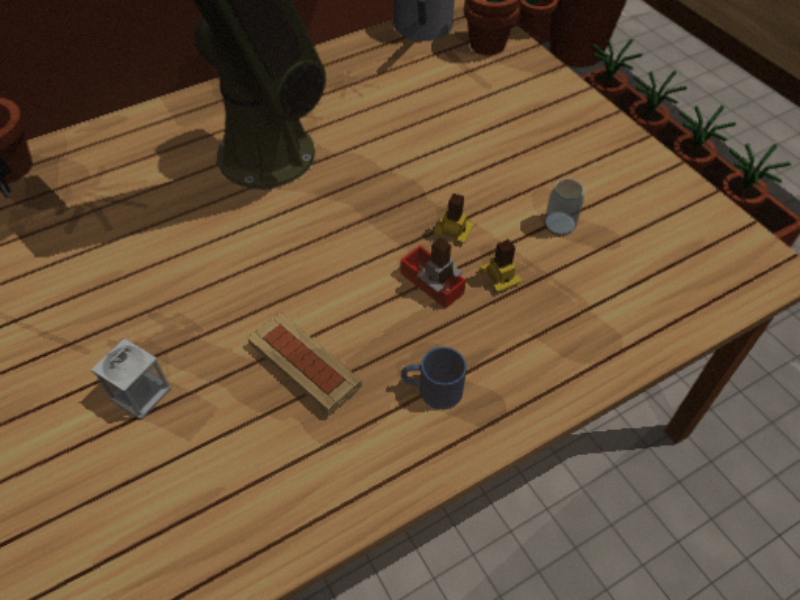

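View pics/top0.png

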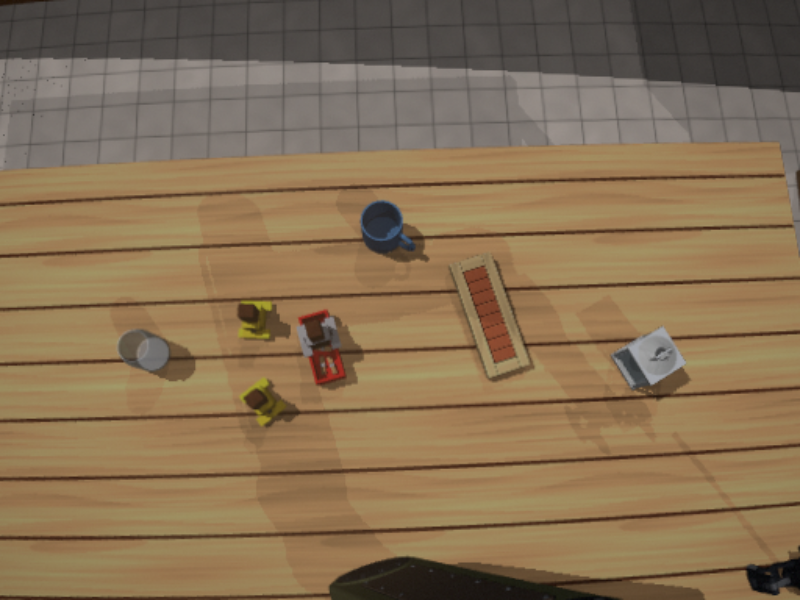

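The scene and top pictures show the tray and its roller at top (320,345), the stand at (490,317), yellow look-alikes at (255,318) and (262,402), the mug at (382,227), the jar at (145,350) and the lantern at (650,358).

```bash
cat > meas.py <<'E'
from h import *
def rect(P):
    (c,wh,a)=cv2.minAreaRect((P[:,:2]*1000).astype(np.float32))
    if wh[0]<wh[1]: a+=90; wh=wh[::-1]
    return np.round(c,1),np.round(wh,1),round((a+90)%180-90,2)
def measure(c,ms=''):
    P=pts(c); im=c['image'].astype(int); hsv=cv2.cvtColor(c['image'],cv2.COLOR_RGB2HSV).astype(int)
    ok=c['depth']>0; x,y,z=P[...,0],P[...,1],P[...,2]
    red=((hsv[...,0]<5)|(hsv[...,0]>174))&(hsv[...,1]>190)&ok&(z>0.035)&(z<.055)&(abs(x-.6)<.35)&(y>0)&(y<.35)
    print(ms,'tray',rect(P[red]),red.sum(),np.median(z[red]).round(4))
    st=ok&(z>.025)&(z<.07)&(x>.4)&(x<.8)&(y>-.26)&(y<-.01)
    n,l,s,_=cv2.connectedComponentsWithStats(st.astype(np.uint8)); k=1+s[1:,4].argmax(); st=l==k
    print('stand',rect(P[st]),st.sum(),z[st].mean().round(4))
    til=st&(hsv[...,0]<9)&(hsv[...,1]>150)
    print('tiles',rect(P[til]),til.sum(),z[til].mean().round(4))
    # roller grip: brown top near tray
    if red.sum():
        m=P[red].mean(0); g=ok&(z>.115)&(z<.15)&(np.hypot(x-m[0],y-m[1])<.07)
        if g.sum(): print('grip',rect(P[g]),g.sum(),P[g].mean(0).round(4),np.percentile(z[g],[50,95]).round(4))
E
python3 - <<'E'
from meas import *
for n in ['scene','top']: measure(pickle.load(open(n+'.pkl','rb')),n)
E
```

```text
scene tray (array([542.1, 134. ]), array([132.1,  57.6]), 14.16) 96 0.0423
stand (array([ 594. , -185.8]), array([232.2,  86.3]), 16.02) 1918 0.0332
tiles (array([ 593.3, -186.6]), array([180.5,  38.9]), 15.32) 171 0.035
grip (array([561.7, 136.7]), array([31.4, 28.4]), 11.18) 116 [0.5641 0.1349 0.1311] [0.1335 0.1389]
top tray (array([538.9, 131.4]), array([130.4,  54.5]), 14.16) 108 0.0453
stand (array([ 590.3, -188.8]), array([230.,  86.]), 15.78) 2138 0.0347
tiles (array([ 590.3, -187.1]), array([179.6,  40.5]), 15.44) 311 0.0364
grip (array([556.5, 135.5]), array([29.9, 26.1]), 13.84) 120 [0.5551 0.1349 0.1356] [0.1368 0.1403]
```

```bash
cat >> h.py <<'E'
def rel(p,yawy=None):
    "shift row (x,y,z,turn) from the present pose to tcp p, tool y at world yaw yawy (deg)"
    s=robot.state(); q=s['ee_rot']; M=R.from_quat([q[1],q[2],q[3],q[0]]).as_matrix()
    d=M.T@(np.array(p)-s['tcp_pos'])/.5
    cur=np.degrees(np.arctan2(M[1,1],M[0,1])); t=0 if yawy is None else -((yawy-cur+90)%180-90)/90
    print('t',round(s['time_s'],2),'pos',s['tcp_pos'].round(4),'yaw',cur.round(2),'tilt',M[:,2].round(4),'row',d.round(4),'turn',round(t,4),'F',s['wrist_force'].round(2),'open',round(s['opening'],4),'q',s['joint_pos'].round(2))
E
python3 - <<'E'
from h import *
rel([.35,-.22,.30],60); rel([.556,.136,.3],14.2)
c=grab('wrist'); print(c['hand_eye'].round(3),c['fx'])
E
```

```text
t 0.1 pos [ 0.1412 -0.5826  0.2305] yaw -76.38 tilt [-3.0e-04  1.5e-03 -1.0e+00] row [ 0.5767 -0.6067 -0.138 ] turn 0.4847 F [ 0.17  0.98 -0.05] open 0.0853 q [-1.33  0.31 -0.05  1.21  0.    1.57]
t 0.1 pos [ 0.1412 -0.5826  0.2305] yaw -76.38 tilt [-3.0e-04  1.5e-03 -1.0e+00] row [ 1.1448 -1.2016 -0.1371] turn 0.9936 F [ 0.17  0.98 -0.05] open 0.0853 q [-1.33  0.31 -0.05  1.21  0.    1.57]
[[-0.001 -0.959 -0.282  0.071]
 [ 1.    -0.001 -0.     0.   ]
 [ 0.    -0.282  0.959 -0.142]
 [ 0.     0.     0.     1.   ]] 332.8262282881895
```

>>> move_arm(motion=[[[0.58,-0.61,-0.14,-0.5],[0.58,-0.61,-0.14,-0.5],[0.58,-0.61,-0.14,-0.5],[0.58,-0.61,-0.14,-0.5],[0.58,-0.61,-0.14,-0.5],[0.58,-0.61,-0.14,-0.5],[0.58,-0.61,-0.14,-0.5]]], gripper=-1)

```text
time_s: 1.02
tcp_pos: [0.352, -0.2164, 0.3017]
ee_rot: [0.0, 0.872, 0.49, 0.0]
wrist_force: [0.4, -0.0, -0.1]
opening: 0.0855
gripper_force: 0.0
```

```bash
python3 -c "
from h import *
rel([.556,.125,.27],14.2)"
```

```text
t 1.02 pos [ 0.352  -0.2164  0.3017] yaw -31.34 tilt [ 6.e-04 -2.e-04 -1.e+00] row [ 0.7954 -0.0066  0.0636] turn -0.506 F [ 0.38 -0.04 -0.14] open 0.0855 q [-0.55 -0.06 -0.32  1.31  0.    1.57]
```

>>> move_arm(motion=[[[0.795,-0.007,0.064,-0.506],[0.795,-0.007,0.064,-0.506],[0.795,-0.007,0.064,-0.506],[0.795,-0.007,0.064,-0.506],[0.795,-0.007,0.064,-0.506],[0.795,-0.007,0.064,-0.506],[0.795,-0.007,0.064,-0.506]]])

```text
time_s: 1.9
tcp_pos: [0.556, 0.1256, 0.2681]
ee_rot: [-0.0, 0.613, 0.79, -0.0]
wrist_force: [0.3, -1.1, 0.1]
opening: 0.0853
gripper_force: 0.0
```

```bash
python3 - <<'E'
from meas import *
c=grab('wrist'); pickle.dump(c,open('w1.pkl','wb')); cv2.imwrite('pics/w1.png',cv2.resize(c['image'][...,::-1],(800,600)))
P=pts(c); x,y,z=P[...,0],P[...,1],P[...,2]; ok=c['depth']>0
hsv=cv2.cvtColor(c['image'],cv2.COLOR_RGB2HSV).astype(int)
red=((hsv[...,0]<5)|(hsv[...,0]>174))&(hsv[...,1]>190)&ok&(abs(z-.045)<.006)&(abs(x-.54)<.1)&(abs(y-.13)<.06)
print('tray',rect(P[red]),red.sum(),np.median(z[red]))
for a,b in [(.13,.145),(.078,.09),(.045,.056)]:
    g=ok&(z>a)&(z<b)&(abs(x-.556)<.05)&(abs(y-.135)<.05)
    if a<.06: g&=~red&(hsv[...,1]<90)
    print(a,rect(P[g]),g.sum(),np.percentile(z[g],[5,50,95]).round(4))
rel([.556,.136,.2],14.2)
E
```

```text
tray (array([540.9, 134.6]), array([128.4,  55.8]), 13.62) 719 0.04395490476206615
0.13 (array([557.8, 138.8]), array([30. , 25.8]), 14.8) 1093 [0.1342 0.1368 0.138 ]
0.078 (array([555.2, 150.5]), array([33.5, 20.7]), 14.74) 417 [0.0829 0.084  0.0853]
0.045 (array([557.9, 138.6]), array([72. , 59.6]), -76.49) 1079 [0.0466 0.048  0.0493]
t 1.95 pos [0.5567 0.1267 0.2679] yaw 14.36 tilt [-0.001   0.0012 -1.    ] row [0.0183 0.0034 0.1357] turn 0.0018 F [ 1.6   1.4  -0.33] open 0.0854 q [ 0.22  0.25 -0.05  1.27  0.    1.54]
```

View pics/w1.png

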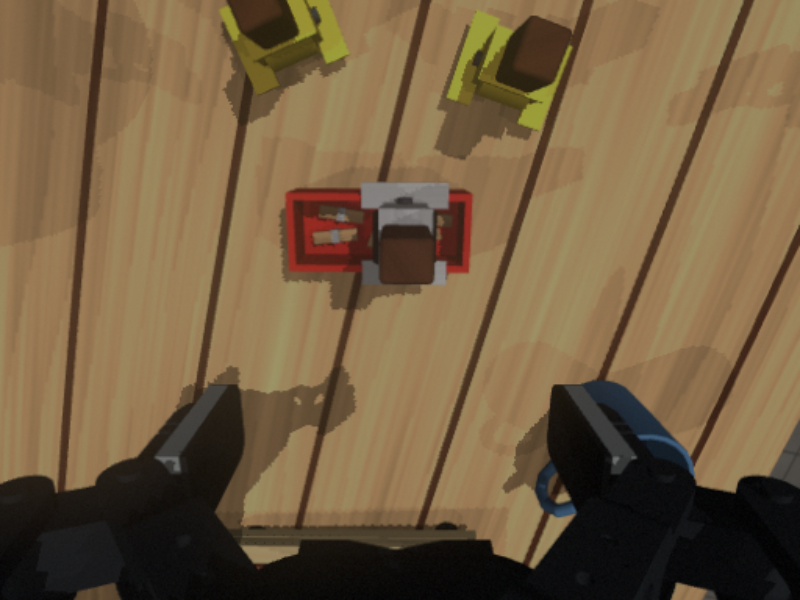

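The wrist picture shows the grey roller at (405,255) astride the tray, about 17 mm off the tray's middle along x and toward the mug. The yellow rollers are well clear at the top.

>>> move_arm(motion=[[[0.023,0.008,0.1,0.0],[0.023,0.008,0.2,0.0],[0.023,0.008,0.29,0.0],[0.023,0.008,0.33,0.0],[0.023,0.008,0.346,0.0],[0.023,0.008,0.346,0.0]]])

```text
time_s: 2.7
tcp_pos: [0.5563, 0.1343, 0.0966]
ee_rot: [0.0, 0.615, 0.789, -0.0]
wrist_force: [0.6, -0.6, -0.3]
opening: 0.0852
gripper_force: 0.0
```

>>> move_arm(motion=[[[0,0,0,0],[0,0,0,0],[0,0,0,0],[0,0,0,0],[0,0,0,0],[0,0,0,0]]], gripper=1, grip_force=80)

```text
time_s: 3.45
tcp_pos: [0.5574, 0.1351, 0.0971]
ee_rot: [0.001, 0.615, 0.789, 0.001]
wrist_force: [2.7, 0.2, 4.4]
opening: 0.0292
gripper_force: 81.0
```

```bash
python3 -c "
from h import *
rel([.556,.136,.2],14.2)"
```

```text
t 3.45 pos [0.5574 0.1351 0.0971] yaw 14.16 tilt [ 2.e-03  4.e-04 -1.e+00] row [ 0.0023 -0.0018 -0.2059] turn -0.0004 F [2.68 0.2  4.42] open 0.0292 q [ 0.24  0.35 -0.32  0.9  -0.    1.56]
```

>>> move_arm(motion=[[[0,0,-0.05,0],[0,0,-0.15,0],[0,0,-0.24,0],[-0.05,-0.01,-0.28,0],[-0.17,-0.03,-0.28,-0.016],[-0.29,-0.05,-0.28,-0.016],[-0.41,-0.07,-0.28,-0.016],[-0.53,-0.09,-0.28,-0.016],[-0.6,-0.09,-0.28,-0.016],[-0.642,-0.09,-0.28,-0.016],[-0.642,-0.09,-0.28,-0.016],[-0.642,-0.09,-0.28,-0.016]]])

```text
time_s: 4.95
tcp_pos: [0.5908, -0.186, 0.2357]
ee_rot: [-0.001, 0.604, 0.797, 0.0]
wrist_force: [0.6, 0.6, -4.1]
opening: 0.0291
gripper_force: 80.6
```

```bash
python3 - <<'E'
from meas import *
rel([.592,-.187,.2],15.6)
c=grab('wrist'); pickle.dump(c,open('w2.pkl','wb')); cv2.imwrite('pics/w2.png',cv2.resize(c['image'][...,::-1],(800,600)))
P=pts(c); x,y,z=P[...,0],P[...,1],P[...,2]; ok=c['depth']>0
hsv=cv2.cvtColor(c['image'],cv2.COLOR_RGB2HSV).astype(int)
st=ok&(z>.025)&(z<.065)&(abs(x-.59)<.16)&(abs(y+.187)<.11)
til=st&(hsv[...,0]<9)&(hsv[...,1]>140)
print('stand',rect(P[st]),st.sum(),'tiles',rect(P[til]),til.sum())
u=np.array([np.cos(np.radians(15.6)),np.sin(np.radians(15.6))])
a=(P[...,:2]-[.592,-.187])@u; b=(P[...,:2]-[.592,-.187])@[-u[1],u[0]]
for nm,m in [('rim',st&~til&(abs(a)<.11)&(abs(b)>.028)&(abs(b)<.038)),('til',til&(abs(b)<.017))]:
    print(nm,m.sum(),np.polyfit(a[m],z[m],1).round(4))
E
```

```text
t 4.95 pos [ 0.5908 -0.186   0.2357] yaw 15.66 tilt [-0.0016  0.0013 -1.    ] row [-0.0027  0.0019  0.0713] turn 0.0007 F [ 0.58  0.63 -4.11] open 0.0291 q [-0.31  0.35  0.01  1.24  0.    0.99]
stand (array([ 592. , -185.4]), array([229.5,  84.9]), 15.74) 12246 tiles (array([ 600.6, -182.8]), array([140.9,  40.8]), 16.27) 36
rim 3205 [0.0328 0.0328]
til 19 [0.0274 0.035 ]
```

View pics/w2.png

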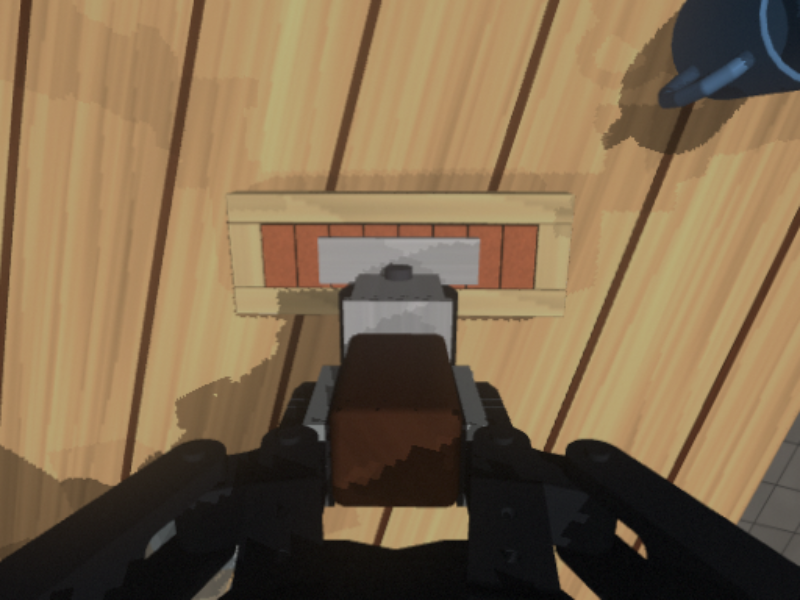

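The wrist picture shows the stand at (230–570, 195–315). Its wood rim rises slightly towards +x, and the roller hangs in the grip above it.

>>> move_arm(motion=[[[-0.06,-0.003,0.05,0],[-0.007,-0.161,0.12,0],[-0.007,-0.161,0.2,0],[-0.007,-0.161,0.245,0],[-0.007,-0.161,0.256,0],[-0.007,-0.161,0.256,0],[-0.007,-0.161,0.256,0]]])

```text
time_s: 5.88
tcp_pos: [0.5163, -0.2125, 0.1099]
ee_rot: [0.001, 0.604, 0.797, 0.0]
wrist_force: [0.2, 0.6, -3.5]
opening: 0.0293
gripper_force: 81.4
```

```bash
python3 - <<'E'
from meas import *
rel([.5141,-.2112,.1],15.7)
E
```

```text
t 5.88 pos [ 0.5163 -0.2125  0.1099] yaw 15.65 tilt [ 0.0026 -0.001  -1.    ] row [ 0.0037 -0.0036  0.0197] turn -0.0006 F [ 0.24  0.58 -3.53] open 0.0293 q [-0.39  0.31 -0.34  0.92  0.    0.91]
```

>>> move_arm(motion=[[[0.003,-0.003,0.008,0],[0.003,-0.003,0.016,0],[0.003,-0.003,0.018,0],[0.003,-0.003,0.018,0]]])

```text
time_s: 6.38
tcp_pos: [0.5127, -0.2113, 0.0991]
ee_rot: [-0.0, 0.605, 0.797, -0.0]
wrist_force: [0.4, 0.5, -4.1]
opening: 0.0291
gripper_force: 81.5
```

>>> move_arm(motion=[[[0,0,0.002,0],[0,0,0.002,0]]])

```text
time_s: 6.62
tcp_pos: [0.5128, -0.2113, 0.0983]
ee_rot: [-0.0, 0.605, 0.797, -0.0]
wrist_force: [0.5, 1.1, -4.7]
opening: 0.0294
gripper_force: 81.5
```

>>> move_arm(motion=[[[0,0,0.002,0],[0,0,0.002,0]]])

```text
time_s: 6.88
tcp_pos: [0.5131, -0.2113, 0.0976]
ee_rot: [0.0, 0.605, 0.797, 0.0]
wrist_force: [0.6, -0.2, -0.8]
opening: 0.0292
gripper_force: 82.0
```

>>> move_arm(motion=[[[0,0,0.002,0],[0,0,0.002,0]]])

```text
time_s: 7.12
tcp_pos: [0.5134, -0.2114, 0.097]
ee_rot: [0.001, 0.605, 0.797, 0.0]
wrist_force: [-0.5, 0.4, 3.9]
opening: 0.0291
gripper_force: 82.5
```

>>> move_arm(motion=[[[0,0,0.002,0],[0,0,0.002,0]]])

```text
time_s: 7.38
tcp_pos: [0.5134, -0.2114, 0.0957]
ee_rot: [0.0, 0.605, 0.797, 0.0]
wrist_force: [-0.7, 0.6, 5.0]
opening: 0.0292
gripper_force: 82.6
```

>>> move_arm(motion=[[[0,0,0.002,0],[0,0,0.002,0]]])

```text
time_s: 7.62
tcp_pos: [0.5132, -0.2114, 0.0946]
ee_rot: [0.0, 0.605, 0.797, 0.0]
wrist_force: [-0.3, 1.4, 4.4]
opening: 0.0293
gripper_force: 82.6
```

>>> move_arm(motion=[[[0,0,0.002,0],[0,0,0.002,0]]])

```text
time_s: 7.88
tcp_pos: [0.5133, -0.2114, 0.094]
ee_rot: [0.001, 0.605, 0.797, 0.0]
wrist_force: [-1.1, 1.0, 9.3]
opening: 0.0289
gripper_force: 83.3
```

>>> move_arm(motion=[[[0,0,0.0018,0],[0,0,0.0018,0]]])

```text
time_s: 8.12
tcp_pos: [0.5137, -0.2114, 0.0937]
ee_rot: [0.001, 0.605, 0.797, 0.0]
wrist_force: [-0.7, 1.8, 13.3]
opening: 0.0294
gripper_force: 83.8
```

>>> move_arm(motion=[[[0,0.008,-0.0003,0],[0,0.016,-0.0006,0],[0,0.024,-0.0009,0],[0,0.032,-0.0011,0],[0,0.04,-0.0013,0],[0,0.048,-0.0016,0],[0,0.048,-0.0016,0]]])

```text
time_s: 9.0
tcp_pos: [0.5371, -0.205, 0.0949]
ee_rot: [0.001, 0.604, 0.797, 0.0]
wrist_force: [-1.4, 2.2, 14.8]
opening: 0.0292
gripper_force: 83.7
```

>>> move_arm(motion=[[[0,0.009,-0.0003,0],[0,0.018,-0.0006,0],[0,0.027,-0.0009,0],[0,0.036,-0.0012,0],[0,0.045,-0.0015,0],[0,0.054,-0.0018,0],[0,0.063,-0.0021,0],[0,0.072,-0.0024,0],[0,0.081,-0.0027,0],[0,0.09,-0.003,0],[0,0.09,-0.003,0]]])

```text
time_s: 10.38
tcp_pos: [0.5809, -0.1929, 0.0963]
ee_rot: [0.001, 0.604, 0.797, 0.001]
wrist_force: [-0.3, 1.3, 11.9]
opening: 0.0292
gripper_force: 83.3
```

>>> move_arm(motion=[[[0,0.009,0.0002,0],[0,0.018,0.0,0],[0,0.027,-0.0003,0],[0,0.036,-0.0006,0],[0,0.045,-0.0009,0],[0,0.054,-0.0012,0],[0,0.063,-0.0015,0],[0,0.072,-0.0018,0],[0,0.081,-0.0021,0],[0,0.09,-0.0024,0],[0,0.09,-0.0024,0]]])

```text
time_s: 11.75
tcp_pos: [0.6245, -0.1808, 0.0978]
ee_rot: [0.002, 0.604, 0.797, 0.001]
wrist_force: [-0.4, 0.8, 11.8]
opening: 0.0291
gripper_force: 83.4
```

```bash
python3 - <<'E'
from meas import *
rel([.593+.083*.9627,-.189+.083*.2706,.1],15.7)
E
```

```text
t 11.75 pos [ 0.6245 -0.1808  0.0978] yaw 15.62 tilt [ 3.8e-03 -6.0e-04 -1.0e+00] row [ 0.0014  0.1009 -0.004 ] turn -0.0009 F [-0.36  0.76 11.79] open 0.0291 q [-0.28  0.48 -0.12  0.97  0.    1.02]
```

>>> move_arm(motion=[[[0,0.009,0.0005,0],[0,0.018,0.0002,0],[0,0.027,-0.0001,0],[0,0.036,-0.0004,0],[0,0.045,-0.0007,0],[0,0.054,-0.001,0],[0,0.063,-0.0013,0],[0,0.072,-0.0016,0],[0,0.081,-0.0019,0],[0,0.09,-0.0021,0],[0,0.1,-0.0024,0],[0,0.1,-0.0024,0]]])

```text
time_s: 13.25
tcp_pos: [0.6728, -0.1675, 0.0993]
ee_rot: [0.002, 0.604, 0.797, 0.001]
wrist_force: [-0.5, 0.6, 11.8]
opening: 0.029
gripper_force: 83.4
```

>>> move_arm(motion=[[[0,0,0.0016,0],[0,0.006,0.0014,0],[0,0.006,0.0014,0],[0,-0.01,0.002,0],[0,-0.02,0.0023,0],[0,-0.03,0.0026,0],[0,-0.04,0.0029,0],[0,-0.05,0.0032,0],[0,-0.06,0.0035,0],[0,-0.07,0.0038,0],[0,-0.08,0.0041,0],[0,-0.08,0.0041,0]]])

```text
time_s: 14.75
tcp_pos: [0.6341, -0.1783, 0.0979]
ee_rot: [0.002, 0.605, 0.797, 0.001]
wrist_force: [-2.1, 1.7, 17.0]
opening: 0.029
gripper_force: 84.1
```

>>> move_arm(motion=[[[0,-0.011,0.0003,0],[0,-0.022,0.0006,0],[0,-0.033,0.0009,0],[0,-0.044,0.0012,0],[0,-0.055,0.0015,0],[0,-0.066,0.0018,0],[0,-0.077,0.0022,0],[0,-0.088,0.0025,0],[0,-0.099,0.0028,0],[0,-0.11,0.0031,0],[0,-0.11,0.0031,0]]])

```text
time_s: 16.12
tcp_pos: [0.5808, -0.1932, 0.0959]
ee_rot: [0.002, 0.605, 0.797, 0.001]
wrist_force: [-2.0, 2.0, 16.5]
opening: 0.029
gripper_force: 84.1
```

>>> move_arm(motion=[[[0,-0.011,0.0003,0],[0,-0.022,0.0006,0],[0,-0.033,0.0009,0],[0,-0.044,0.0012,0],[0,-0.055,0.0015,0],[0,-0.066,0.0019,0],[0,-0.077,0.0022,0],[0,-0.088,0.0026,0],[0,-0.088,0.0026,0]]])

```text
time_s: 17.25
tcp_pos: [0.5385, -0.2051, 0.0947]
ee_rot: [0.002, 0.605, 0.797, 0.001]
wrist_force: [-1.5, 2.0, 17.5]
opening: 0.0289
gripper_force: 84.3
```

>>> move_arm(motion=[[[0,-0.011,0.0003,0],[0,-0.022,0.0006,0],[0,-0.033,0.0009,0],[0,-0.044,0.0013,0],[0,-0.056,0.0017,0],[0,-0.056,0.0017,0]]])

```text
time_s: 18.0
tcp_pos: [0.5112, -0.2127, 0.0934]
ee_rot: [0.002, 0.605, 0.797, 0.001]
wrist_force: [-2.2, 1.7, 16.3]
opening: 0.029
gripper_force: 84.1
```

>>> move_arm(motion=[[[0,0,-0.03,0],[0,0,-0.12,0],[-0.02,0.08,-0.22,0],[-0.08,0.17,-0.29,0],[-0.08,0.17,-0.29,0],[-0.08,0.17,-0.29,0],[-0.08,0.17,-0.29,0]]])

```text
time_s: 18.88
tcp_pos: [0.6005, -0.2272, 0.2345]
ee_rot: [-0.002, 0.605, 0.796, -0.001]
wrist_force: [-0.5, -0.4, -4.1]
opening: 0.029
gripper_force: 82.1
```

```bash
python3 - <<'E'
from meas import *
rel([.555,.136,.2],14.2)
D=[]
for i in range(4):
    c=grab('wrist'); D.append(pts(c))
D=np.array(D); im=c['image']; z=np.median(D[...,2],0); P=np.median(D,0)
u=np.array([np.cos(np.radians(15.7)),np.sin(np.radians(15.7))]); o=[.592,-.186]
a=(P[...,:2]-o)@u; b=(P[...,:2]-o)@[-u[1],u[0]]
rim=(b>.025)&(b<.038)&(abs(a)<.1)&(abs(z-.033)<.01); f=np.polyfit(a[rim],z[rim],1); print('rim',f.round(4),rim.sum())
for i in range(8):
    ac=-.0805+.023*i; m=(abs(a-ac)<.009)&(b<.018)&(b>.0)&(abs(z-.033)<.012); r=rim&(abs(a-ac)<.009)
    print(i+1,m.sum(),((z[m]-np.polyval(f,a[m])).mean()*1000).round(2),(1000*(np.mean(z[r]-np.polyval(f,a[r])))).round(2))
cv2.imwrite('pics/w3.png',cv2.resize(im[100:260,110:400,::-1],(800,441),interpolation=cv2.INTER_CUBIC))
E
```

```text
t 18.88 pos [ 0.6005 -0.2272  0.2345] yaw 15.59 tilt [-0.004   0.0013 -1.    ] row [0.7239 0.1079 0.0703] turn 0.0155 F [-0.51 -0.43 -4.08] open 0.029 q [-0.36  0.4   0.08  1.26 -0.    0.94]
rim [0.0327 0.033 ] 2794
1 312 -0.75 0.05
2 311 -0.84 0.04
3 323 -0.76 -0.02
4 306 -0.59 -0.09
5 324 -0.74 -0.08
6 324 -0.7 -0.04
7 322 -0.83 0.06
8 327 -0.57 0.03
```

View pics/w3.png

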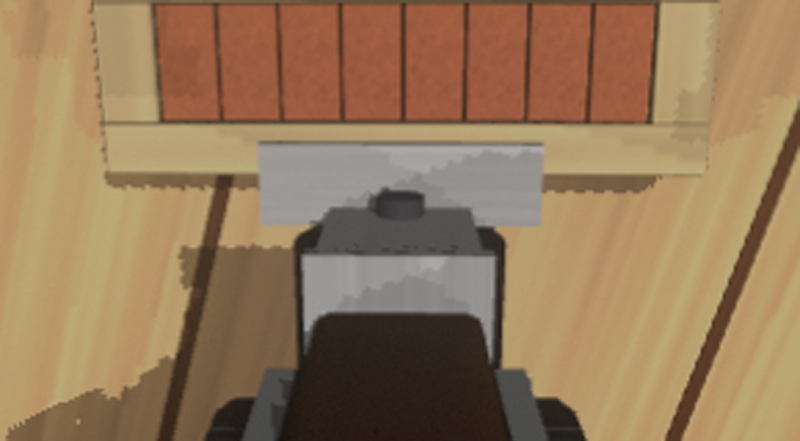

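The crop shows all eight tiles evenly seated, and the depth readings agree. Now I'll return the roller to the tray.

>>> move_arm(motion=[[[0.1,0.01,0,0],[0.22,0.02,0,0],[0.34,0.04,0,0.016],[0.46,0.05,0,0.016],[0.58,0.07,0,0.016],[0.68,0.08,0,0.016],[0.722,0.08,0.04,0.016],[0.722,0.08,0.12,0.016],[0.722,0.08,0.16,0.016],[0.722,0.08,0.17,0.016],[0.722,0.08,0.17,0.016],[0.722,0.08,0.17,0.016]]])

```text
time_s: 20.58
tcp_pos: [0.5449, 0.1308, 0.1526]
ee_rot: [0.001, 0.615, 0.789, 0.001]
wrist_force: [-0.3, -0.3, -3.5]
opening: 0.0294
gripper_force: 81.9
```

```bash
python3 - <<'E'
from meas import *
rel([.5419,.1312,.0981],14.16)
c=grab('wrist'); P=pts(c); x,y,z=P[...,0],P[...,1],P[...,2]; ok=c['depth']>0
hsv=cv2.cvtColor(c['image'],cv2.COLOR_RGB2HSV).astype(int)
red=((hsv[...,0]<5)|(hsv[...,0]>174))&(hsv[...,1]>190)&ok&(abs(z-.045)<.006)&(abs(x-.54)<.1)&(abs(y-.13)<.06)
print('tray',rect(P[red]),red.sum())
g=ok&(hsv[...,1]<70)&(hsv[...,2]>90)&(z>.075)&(z<.115)&(np.hypot(x-.54,y-.13)<.06); print('feet',rect(P[g]),g.sum(),np.median(z[g]))
cv2.imwrite('pics/w4.png',cv2.resize(c['image'][...,::-1],(800,600)))
E
```

```text
t 20.57 pos [0.5449 0.1308 0.1526] yaw 14.15 tilt [ 2.1e-03  5.0e-04 -1.0e+00] row [ 0.0023 -0.0058  0.1091] turn -0.0001 F [-0.31 -0.28 -3.5 ] open 0.0294 q [ 0.24  0.28 -0.27  1.01  0.    1.56]
tray (array([541. , 134.1]), array([129.3,  55.7]), 13.72) 1190
feet (array([542.4, 142.3]), array([60.2, 55.3]), 13.54) 2682 0.10387409551581978
```

View pics/w4.png

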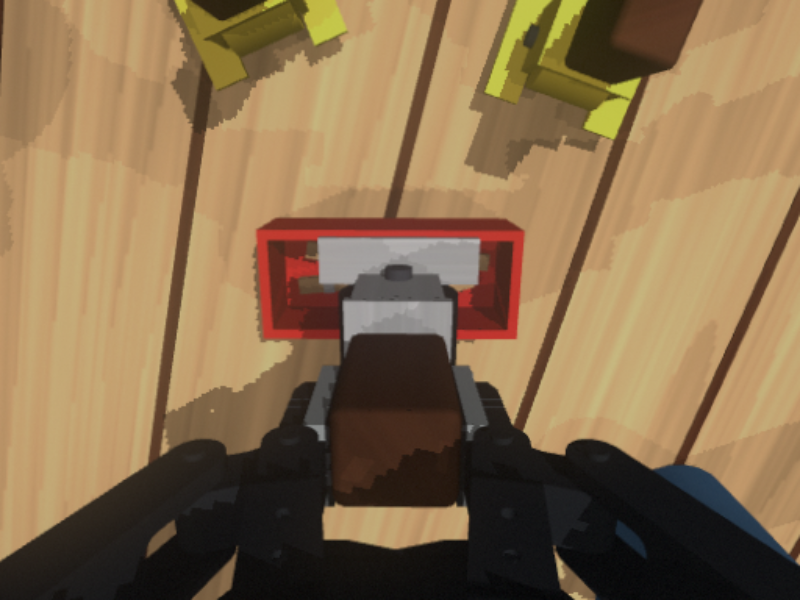

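The wrist picture shows the roller centred along the tray at (260–520, 225–335), with its near foot plate at (400,260). Next I lower it.

>>> move_arm(motion=[[[0.002,-0.004,0,0],[0.002,-0.004,0.03,0],[0.002,-0.004,0.06,0],[0.002,-0.004,0.085,0],[0.002,-0.004,0.1,0],[0.002,-0.004,0.106,0],[0.002,-0.004,0.106,0],[0.002,-0.004,0.106,0]]])

```text
time_s: 21.62
tcp_pos: [0.5422, 0.1313, 0.0988]
ee_rot: [0.0, 0.615, 0.789, 0.0]
wrist_force: [-0.2, -0.6, -4.1]
opening: 0.0293
gripper_force: 82.1
```

>>> move_arm(motion=[[[0,0,0.002,0],[0,0,0.002,0]]])

```text
time_s: 21.88
tcp_pos: [0.542, 0.1312, 0.0976]
ee_rot: [0.0, 0.615, 0.789, 0.0]
wrist_force: [0.6, -0.6, -3.9]
opening: 0.0291
gripper_force: 82.1
```

>>> move_arm(motion=[[[0,0,0.002,0],[0,0,0.002,0]]])

```text
time_s: 22.12
tcp_pos: [0.5421, 0.1313, 0.097]
ee_rot: [0.0, 0.615, 0.789, 0.0]
wrist_force: [-2.1, 0.4, 3.4]
opening: 0.029
gripper_force: 82.5
```

Contact came at the same height as at the start (0.097). I let go, opening partway first, then rise.

>>> move_arm(motion=[[[0,0,0,0],[0,0,0,0],[0,0,0,0],[0,0,0,0],[0,0,0,0],[0,0,0,0]]], gripper=-1)

```text
time_s: 22.88
tcp_pos: [0.5418, 0.1312, 0.0963]
ee_rot: [-0.0, 0.615, 0.789, -0.0]
wrist_force: [0.1, 0.6, -0.2]
opening: 0.0855
gripper_force: 0.0
```

>>> move_arm(motion=[[[0,0,-0.02,0],[0,0,-0.06,0],[0,0,-0.14,0],[0,0,-0.24,0],[0,0,-0.32,0],[-0.02,0,-0.34,0],[-0.02,0,-0.34,0],[-0.02,0,-0.34,0]]])

```text
time_s: 23.88
tcp_pos: [0.5434, 0.1212, 0.2649]
ee_rot: [-0.001, 0.615, 0.789, -0.001]
wrist_force: [-1.0, -0.8, -0.3]
opening: 0.0853
gripper_force: 0.0
```

```bash
python3 - <<'E'
from meas import *
rel([.5419,.1312,.0981],14.16)
c=grab('wrist'); P=pts(c); x,y,z=P[...,0],P[...,1],P[...,2]; ok=c['depth']>0
hsv=cv2.cvtColor(c['image'],cv2.COLOR_RGB2HSV).astype(int)
red=((hsv[...,0]<5)|(hsv[...,0]>174))&(hsv[...,1]>190)&ok&(abs(z-.045)<.006)&(abs(x-.54)<.1)&(abs(y-.13)<.06)
print('tray',rect(P[red]),red.sum())
for a,b in [(.13,.145),(.045,.056)]:
    g=ok&(z>a)&(z<b)&(abs(x-.541)<.06)&(abs(y-.135)<.05)
    if a<.06: g&=~red&(hsv[...,1]<90)
    print(a,rect(P[g]),g.sum(),np.percentile(z[g],[5,50,95]).round(4))
w=c['image']; t=grab('top')['image']
im=np.hstack([w[60:300],t[150:390]][:2]) if 0 else np.hstack([cv2.resize(w,(400,300)),cv2.resize(t,(400,300))])
cv2.imwrite('pics/w5.png',im[...,::-1])
E
```

```text
t 23.88 pos [0.5434 0.1212 0.2649] yaw 14.14 tilt [-2.4e-03 -4.0e-04 -1.0e+00] row [0.0201 0.0027 0.3335] turn -0.0002 F [-0.99 -0.83 -0.34] open 0.0853 q [ 0.22  0.22 -0.09  1.26  0.    1.54]
tray (array([541. , 134.3]), array([128.6,  55.5]), 14.11) 737
0.13 (array([541.7, 134.3]), array([29.5, 26.5]), 14.11) 1125 [0.134  0.1367 0.138 ]
0.045 (array([541.5, 134.5]), array([72.1, 60.2]), -76.02) 1120 [0.0467 0.048  0.0495]
```

View pics/w5.png

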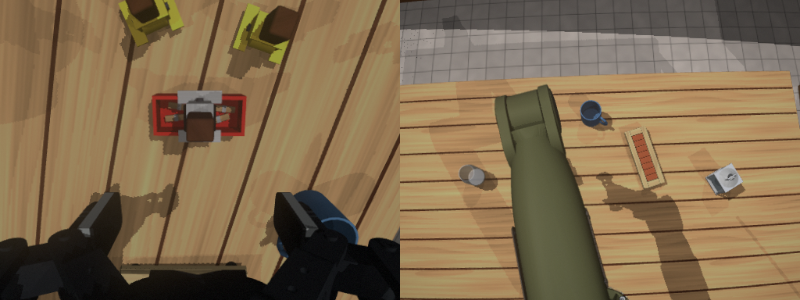

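The roller stands centred astride the tray at (200,115) in the left picture. The mug, jar and lantern in the right picture are where they were.

```bash
python3 -c "
from rig import robot
print(robot.close_job())"
```

```text
the job is handed in; nothing more can be done
None
```

Job handed in at about 24 s: all eight tiles read level with the rim, rolled at about 16–21 N by the spot readings between moves, and the roller is released astride the red tray, centred on the stated rest point rather than about 17 mm off it as it started.

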